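# String the washed test discs on the hanging rod and hang them up to drain

## Task

Take the yellow-handled hanging rod and run its shaft through the holes of all four metal discs while they stand in the slotted rack, then lift the four off together and hang the rod level across the drying stand, handle in the near bracket and tip through the far fork, and let go. The shaft is a little bent, so feel your way in: do not force the discs or shove the rack along the bench, set the rod down gently, do not touch the clean discs with the gripper, and leave everything else where it stands.

Things in the scene. Friction and masses are not known exactly. Their poses are not given: they have to be found in the camera images.
- rod: Hanging rod: flat-sided yellow handle 100 mm long, 16 wide, 22 high, with a round bright shaft, 150 long, 9 mm diameter, in its front face. Origin on the handle's axis at the front face; x forward along the HANDLE's axis to the tip, z up through the 22 mm height. Sides at y = +-8 mm. Starts flat on the bench, z up, axis 11 mm above it. Handle 0.14 kg, shaft 0.03 kg.
- rod_grip (a point): Point on the handle's axis, 62 mm behind its front face (38 mm from the rear end), the place to grip across the 16 mm width. The shaft is bent where it leaves the handle and straight beyond: its tip lies up to 9 mm to either side of the handle's axis and up to 3.5 mm above or below it. The bend is not measured and does not change. The tip is cut square, its last 2 mm tapering to 8 mm diameter.
- rack: Slotted stainless rack with blue combs, 84 mm long (x), 64 wide (y), 48 high, 0.8 kg, loose on the bench: slides at about 4 to 7 N. Origin under its centre at bench level, z up. Slots at x = -24, -8, 8, 24 mm, each disc's hole at y = 0, 40 mm above the bench. Comb teeth leave 31 mm (y +-15.5), tops 46 mm high. Discs lift straight up and out.
- rack_entry (a point): Middle of the U cut-out in the end plate at the rack's -x end, on the line of the holes (rack x = -40 mm, y = 0, 40 mm above the bench); axes as the rack's. This end faces the handle side and has free bench before it. Plate 4 mm thick; cut-out open at the top, 30 mm wide (y +-15), its bottom 29 mm and plate top 48 mm above the bench. The +x end plate is alike.
- disc1: Test disc: bright steel, 38 mm across, 5 mm thick, plain round 11 mm hole in its middle, about 0.04 kg. Origin at its centre (middle of the hole), x along the hole. Starts on edge in one of the rack's slots (any disc in any slot), hole along the rack's x and 40 mm above the bench; it can lean some 3 degrees in its slot.
- disc2: Test disc: copper coloured, 38 mm across, 5 mm thick, plain round 11 mm hole in its middle, about 0.04 kg. Origin at its centre (middle of the hole), x along the hole. Starts on edge in one of the rack's slots (any disc in any slot), hole along the rack's x and 40 mm above the bench; it can lean some 3 degrees in its slot.
- disc3: Test disc: brass coloured, 38 mm across, 5 mm thick, plain round 11 mm hole in its middle, about 0.04 kg. Origin at its centre (middle of the hole), x along the hole. Starts on edge in one of the rack's slots (any disc in any slot), hole along the rack's x and 40 mm above the bench; it can lean some 3 degrees in its slot.
- disc4: Test disc: dark steel, 38 mm across, 5 mm thick, plain round 11 mm hole in its middle, about 0.04 kg. Origin at its centre (middle of the hole), x along the hole. Starts on edge in one of the rack's slots (any disc in any slot), hole along the rack's x and 40 mm above the bench; it can lean some 3 degrees in its slot.
- stand: Drying stand, fixed: stainless drip tray 200 mm long (x), 90 wide (y), 14 high, an upright at each end. Origin under its centre at bench level, z up. Hung properly, the rod's x is along the stand's x and its origin is 126 mm above the bench, y about 0, x about -68 mm (-75 to -58 is fine), tip some 10 mm beyond the fork, discs between the uprights.
- stand_bracket (a point): Near bracket, for the front 25 mm of the handle: middle of its shelf top (stand x = -80 mm, y = 0), 115 mm above the bench. Shelf 26 mm long (stand x -93 to -67) between two blue cheeks 16 mm high with a 24 mm gap (y +-12); open at the top and both ends. Axes as the stand's.
- stand_fork (a point): Far fork, for the shaft near its tip: middle of its bottom edge (stand x = 70 mm, y = 0), 121.5 mm above the bench, where the shaft rests. Plate 4 mm thick; two blue prongs reach 20 mm higher with a 40 mm gap between them (y +-20). Axes as the stand's.
- beaker: Glass beaker, 70 mm across, 95 mm high; origin under its centre. A bystander: leave it where it is.
- petri: Open glass dish, 90 mm across, 15 mm high; origin under its centre. A bystander: leave it where it is.
- washbottle: White bottle with a red cap, 66 mm across, 170 mm high; origin under its centre. A bystander: leave it where it is.
- jar: Brown glass jar with a blue lid, 56 mm across, 65 mm high; origin under its centre. A bystander: leave it where it is.
- brush: Bottle brush lying along its x, 290 mm long (x from -165 to +125 mm), yellow head 24 mm across, black grip; origin on the bench under its wire. A bystander: leave it where it is.
- bosshead: Dark clamp block with a black screw, 45 x 30 x 30 mm, screw reaching to x = 53 mm; origin under its centre. A bystander: leave it where it is.

How it is judged (in metres and radians):
On the way, in this order (a step that is already met when the one before it is completed fails the run):
1. the shaft is through all four discs while they still stand in the rack (x of disc1 in the frame of rod between 0.012 and 0.14 m and y of disc1 in the frame of rod between -0.013 and 0.013 m and z of disc1 in the frame of rod between -0.009 and 0.009 m and x of disc2 in the frame of rod between 0.012 and 0.14 m and y of disc2 in the frame of rod between -0.013 and 0.013 m and z of disc2 in the frame of rod between -0.009 and 0.009 m and x of disc3 in the frame of rod between 0.012 and 0.14 m and y of disc3 in the frame of rod between -0.013 and 0.013 m and z of disc3 in the frame of rod between -0.009 and 0.009 m and x of disc4 in the frame of rod between 0.012 and 0.14 m and y of disc4 in the frame of rod between -0.013 and 0.013 m and z of disc4 in the frame of rod between -0.009 and 0.009 m and height (world z) of each of disc1, disc2, disc3, disc4 below 0.055 m), for 0.2 s.
2. all four discs are lifted clear of the rack together on the rod (x of disc1 in the frame of rod between 0.012 and 0.14 m and y of disc1 in the frame of rod between -0.013 and 0.013 m and z of disc1 in the frame of rod between -0.009 and 0.009 m and x of disc2 in the frame of rod between 0.012 and 0.14 m and y of disc2 in the frame of rod between -0.013 and 0.013 m and z of disc2 in the frame of rod between -0.009 and 0.009 m and x of disc3 in the frame of rod between 0.012 and 0.14 m and y of disc3 in the frame of rod between -0.013 and 0.013 m and z of disc3 in the frame of rod between -0.009 and 0.009 m and x of disc4 in the frame of rod between 0.012 and 0.14 m and y of disc4 in the frame of rod between -0.013 and 0.013 m and z of disc4 in the frame of rod between -0.009 and 0.009 m and height (world z) of each of disc1, disc2, disc3, disc4 above 0.08 m), for 0.2 s.
At the end, for the whole second after the job is handed in: All four discs hang on the shaft between the stand's uprights; the rod lies level (within 7 degrees) along the stand, handle front in the near bracket (origin 120 to 132 mm up, within 9 mm of the centre line, x -77 to -56 mm in the stand's frame), tip through the far fork; released and at rest (x of disc1 in the frame of rod between 0.012 and 0.14 m and y of disc1 in the frame of rod between -0.013 and 0.013 m and z of disc1 in the frame of rod between -0.009 and 0.009 m and x of disc2 in the frame of rod between 0.012 and 0.14 m and y of disc2 in the frame of rod between -0.013 and 0.013 m and z of disc2 in the frame of rod between -0.009 and 0.009 m and x of disc3 in the frame of rod between 0.012 and 0.14 m and y of disc3 in the frame of rod between -0.013 and 0.013 m and z of disc3 in the frame of rod between -0.009 and 0.009 m and x of disc4 in the frame of rod between 0.012 and 0.14 m and y of disc4 in the frame of rod between -0.013 and 0.013 m and z of disc4 in the frame of rod between -0.009 and 0.009 m and x of disc1 in the frame of stand between -0.066 and 0.068 m and x of disc2 in the frame of stand between -0.066 and 0.068 m and x of disc3 in the frame of stand between -0.066 and 0.068 m and x of disc4 in the frame of stand between -0.066 and 0.068 m and x of rod in the frame of stand between -0.077 and -0.056 m and y of rod in the frame of stand between -0.009 and 0.009 m and z of rod in the frame of stand between 0.12 and 0.132 m and angle between the x axis of rod and the x axis of stand, either way round below 0.12 rad and angle between rod's own z axis and vertical below 0.15 rad and linear speed of rod below 0.02 m/s and linear speed of each of disc1, disc2, disc3, disc4 below 0.03 m/s); the robot touches nothing.
It fails at once if the rod is forced against a disc (more than 15 N) (contact force between rod and disc1 above 15 N or contact force between rod and disc2 above 15 N or contact force between rod and disc3 above 15 N or contact force between rod and disc4 above 15 N).
It fails at once if the rack is shoved more than 20 mm or tipped (distance of rack from where it was at the start of the episode above 0.02 m or angle between rack's own z axis and vertical above 0.15 rad).
It fails at once if the rod is banged or pressed hard on the stand (more than 25 N) (contact force between rod and stand above 25 N).
It fails at once if a disc is touched with the gripper (contact force between the fingers and disc1 above 0.5 N or contact force between the fingers and disc2 above 0.5 N or contact force between the fingers and disc3 above 0.5 N or contact force between the fingers and disc4 above 0.5 N).
It fails at once if a bystander is moved more than 30 mm (distance of any of beaker, petri, washbottle, jar, brush, bosshead from where it was at the start of the episode above 0.03 m).
It also fails if it takes over 61 s, if anything falls off the work surface, if the arm or the gripper's body presses on something with over 40 N, if the wrist force passes 120 N, or if a joint passes its speed limit or range.

## Robot

A 6-joint arm with a two-finger parallel gripper is mounted at the origin on the work surface. World frame = base frame: x ahead of the robot, y to its left, z up, the work surface at z = 0. Lengths are in mm, angles in rad, forces in N, time in s.
With the tool pointing down it reaches from about 325 to 900 mm from the base axis. Payload 6.1 kg.
Tool frame: the origin (TCP) lies between the finger pads; the fingertips stand 14 mm ahead of it and the grasp point (between the pads) lies 5 mm behind it; z points along the fingers, y is the line along which they close (so a half turn about z gives the same grasp; the last joint's range is limited). The gripper opens to 87 mm and grips with 3 to 60 N. Pads are 19 mm wide; open, the fingers measure 117 mm over their backs; the gripper's body (75 mm by 190 mm) begins 51 mm behind the grasp point.
Start: joints at [-0.126, 0.22, 1.526, -0, 1.395, -0.126], TCP at [624.993, -0.003, 236.538] pointing down, gripper open.
Joint ranges: [-2.98, 2.98], [-0.91, 2.08], [0.09, 2.57], [-1.24, 4.39], [0.2, 2.65], [-2.68, 2.68]. Speed limits (rad/s): [2.57, 2.57, 3.01, 3.14, 3.14, 3.14].

## Interface

Orientations are given as a unit quaternion [x, y, z, w].
In Python, from workcell import arm, imaging gives the robot as it stands.
- The arm moves only by the tool apply_moves, never from a script. Its argument "rows" is a list that holds one entry, the list of rows, each a list of 4 numbers: the shift along the tool's x, y, z in mm, then the turn about the tool's z in rad. A call has 1 to 20 rows; each row is the pose to reach, as a shift and turn from the pose commanded when the call began, along the tool's axes at that moment; what a row does not reach only later rows make up. A row lasts 1/12 s, in which the tool goes at most 41.7 mm and 7.16 degrees, less where a joint would pass 70% of its speed; a pose out of reach is approached as far as the arm can. A call with a gripper value outside its range is refused whole. "gripper" is the opening, from -1 (shut) to 1 (fully open), set as the call begins (left out, the last holds). The fingers move at their own pace and stop on an object; "force" is the grip in N (left out, the last holds). Time passes only in rows, so rows that repeat a pose let the fingers close. It gives the time, the measured TCP pose, the force, the opening and the grip force at its end, in the units of the state.
- arm.sense(): the state, without advancing time (a new reading comes with each control period).
- imaging.snapshot(name): name is "scene" or "side" or "wrist"; returns (picture, depth): 384x512x3 uint8, red, green, blue; 384x512 float32, mm along the optical axis (not along the pixel's ray), 0 where there is no reading.
- imaging.camera_info(name): a dict with "vfov" (degrees; the focal length in pixels is half the picture's height over the tangent of half this angle, whatever the lens; pixels are square), "cx", "cy" (the principal point, pixels), "D" ([k1, k2, p1, p2, k3] as OpenCV has them; the pictures are not rectified), "position" and "rotation" of the camera in the world; the wrist camera has in their place "tool_from_camera" (4x4, takes a point from camera to tool coordinates, whose origin is the TCP and whose axes are the flange's). Camera axes: x right, y down, z forward; pixel columns grow to the right and rows downward; lengths in mm; the calibration is good to about 2 mm. A picture is of the moment at which its call begins: read the wrist's pose just before it. camera_info takes no time and is no camera call.
- arm.sign_off(): hands the job in; it is judged then, once.
The state is a dict: "t": time; "joint_pos": joint angles; "dq": joint speeds; "joint_torque": joint torques, N m; "tcp_pos": TCP position; "ee_rot": TCP orientation; "contact_force": force on the tool from outside, world axes, zero at the start; "wrist_torque": the same for the moment, N m; "gripper_width": finger opening in mm; "finger_force": force on a finger pad.
Only numpy, scipy, OpenCV 4.12 (cv2) and the standard library are available. Lean on these libraries where they do the work, as an engineer would, in place of code of your own. Each camera call takes 0.05 s, during which the arm holds its last target. There are 200 camera calls.

## Working session

There is one attempt and no reset: what is moved stays moved. The work goes in short steps, Python scripts to look and compute and a tool call to move; the robot and the scene stay as the last step left them, time stands still between calls to the robot, and variables do not carry over. Pictures are saved under pics/ and viewed, at most 10 in all, crops included, and the job is handed in when it is done.

Besides the shell and the picture viewer there is one more tool, called by a JSON object that holds its "name" and its "arguments", one argument or row to a line. apply_moves: Moves the arm, as the interface text tells. Its arguments: {"type":"object","properties":{"rows":{"type":"array"},"gripper":{"type":"number"},"force":{"type":"number"}},"required":["rows"]}

```bash
mkdir -p pics; ls; cat > h.py <<'E'
import numpy as np, cv2
from workcell import arm, imaging
from scipy.spatial.transform import Rotation as R
def info(n):
    c=imaging.camera_info(n); f=192/np.tan(np.radians(c['vfov'])/2)
    K=np.array([[f,0,c['cx']],[0,f,c['cy']],[0,0,1.]]); D=np.array(c['D'],float)
    if n=='wrist':
        s=arm.sense(); T=np.eye(4); T[:3,:3]=R.from_quat(s['ee_rot']).as_matrix(); T[:3,3]=s['tcp_pos']
        T=T@np.array(c['tool_from_camera'])
    else:
        T=np.eye(4); r=np.array(c['rotation'],float); T[:3,:3]=r if r.shape==(3,3) else R.from_quat(r).as_matrix(); T[:3,3]=c['position']
    return K,D,T
def rays(uv,cam):
    K,D,T=cam
    p=cv2.undistortPoints(np.array(uv,float).reshape(-1,1,2),K,D).reshape(-1,2)
    return np.c_[p,np.ones(len(p))]@T[:3,:3].T, T[:3,3]
def onz(uv,z,cam):
    d,o=rays(uv,cam); return o+d*((z-o[2])/d[:,2])[:,None]
def cloud(depth,cam):
    v,u=np.mgrid[:384,:512]; uv=np.c_[u.ravel(),v.ravel()]
    d,o=rays(uv,cam); return (o+d*depth.ravel()[:,None]).reshape(384,512,3)
def proj(P,cam):
    K,D,T=cam; Ti=np.linalg.inv(T)
    return cv2.projectPoints(np.array(P,float).reshape(-1,1,3),cv2.Rodrigues(Ti[:3,:3])[0],Ti[:3,3],K,D)[0].reshape(-1,2)
def snap(n,name=None):
    cam=info(n); p,d=imaging.snapshot(n)
    if name: cv2.imwrite(f'pics/{name}.png',p[:,:,::-1])
    return p,d,cam
E
python3 - <<'E'
from h import *
for n in ('scene','side','wrist'):
    p,d,c=snap(n,n+'0'); np.savez(f'{n}0.npz',p=p,d=d); print(n,c[0][0,0],c[1],np.round(c[2],3).tolist())
a=[cv2.imread(f'pics/{n}0.png') for n in('scene','side','wrist')]
print(arm.sense())
E
```

```text
pics
scene 398.806496600429 [-0.13878532  0.          0.          0.          0.        ] [[0.669, 0.525, -0.526, 1194.849], [0.743, -0.472, 0.474, -674.717], [0.001, -0.708, -0.706, 936.662], [0.0, 0.0, 0.0, 1.0]]
side 386.12666293248765 [-0.08381515  0.          0.          0.          0.        ] [[-0.889, -0.265, 0.373, 162.57], [-0.457, 0.475, -0.752, 715.321], [0.022, -0.839, -0.543, 687.739], [0.0, 0.0, 0.0, 1.0]]
wrist 265.9835720197831 [-0.03713044  0.          0.          0.          0.        ] [[1.0, 0.0, -0.001, 624.226], [-0.0, -0.968, -0.25, 68.502], [-0.001, 0.25, -0.968, 382.85], [0.0, 0.0, 0.0, 1.0]]
{'t': 0.15, 'joint_pos': array([-1.26053326e-01,  2.21060599e-01,  1.52733855e+00, -2.42959364e-06,
        1.39471138e+00, -1.26088248e-01]), 'dq': array([ 0.00028116, -0.00213035, -0.00397864, -0.00011662, -0.00122896,
        0.00044491]), 'joint_torque': array([ 5.44750201e-04, -4.95191681e+01, -3.87881935e+01,  6.99610985e-02,
        5.31197037e-02, -7.11234907e-05]), 'tcp_pos': array([6.24543188e+02, 8.24412156e-02, 2.35684030e+02]), 'ee_rot': array([ 7.07094080e-01,  7.07119075e-01, -4.65861117e-04, -5.99137493e-04]), 'contact_force': array([-0.31633539, -0.20769051, -0.03854407]), 'wrist_torque': array([ 0.03147558,  0.02186651, -0.04819925]), 'finger_force': 0.0, 'gripper_width': 86.7710560461482}
```

View images.

View pics/scene0.png

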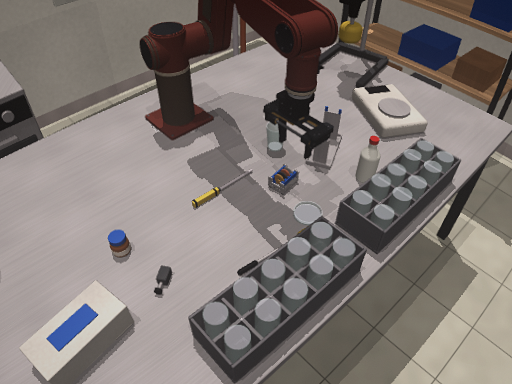

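View pics/side0.png

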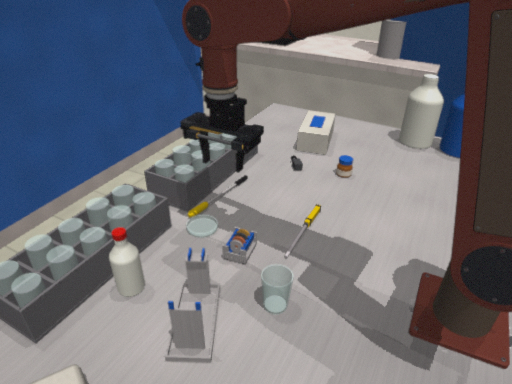

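```bash
python3 - <<'E'
from h import *
for n in('scene','side','wrist'):
    z=np.load(n+'0.npz');p=z['p'];C=cloud(z['d'],info(n)); hsv=cv2.cvtColor(p,cv2.COLOR_RGB2HSV)
    for nm,lo,hi in(('blue',(105,110,60),(125,255,255)),('yel',(18,140,90),(32,255,255))):
        m=cv2.inRange(hsv,lo,hi); k,l,s,c=cv2.connectedComponentsWithStats(m)
        for i in range(1,k):
            if 5<s[i,4]<1500:
                q=C[(l==i)&(z['d']>0)]
                if len(q): 
                    print(n,nm,s[i].tolist(),np.round(c[i]),'med',np.median(q,0).round(),'min',q.min(0).round(),'max',q.max(0).round())
E
```

```text
scene blue [470, 9, 42, 23, 347] [491.  20.] med [ 561. 1610.  203.] min [ 440. 1594.  178.] max [ 670. 1659.  228.]
scene blue [325, 106, 3, 5, 13] [326. 108.] med [473. 336. 135.] min [467. 329. 125.] max [477. 338. 145.]
scene blue [339, 109, 2, 5, 8] [340. 111.] med [518. 357. 135.] min [515. 356. 126.] max [520. 358. 144.]
scene blue [272, 165, 13, 18, 36] [277. 174.] med [532.  30.  46.] min [523.   4.  23.] max [548.  74.  51.]
scene blue [281, 171, 15, 14, 74] [289. 178.] med [574.  46.  45.] min [560.   9.  30.] max [583.  83.  50.]
scene blue [108, 230, 18, 16, 222] [116. 237.] med [ 438. -504.   65.] min [ 408. -526.   51.] max [ 457. -478.   69.]
scene blue [47, 304, 51, 47, 926] [ 72. 327.] med [ 622. -722.   88.] min [ 586. -783.   82.] max [ 657. -658.   93.]
scene yel [340, 21, 23, 21, 321] [351.  31.] med [218. 802. 220.] min [-346.  772. -105.] max [ 247. 1536.  241.]
scene yel [215, 187, 4, 7, 15] [217. 190.] med [ 442. -149.   21.] min [ 434. -155.    5.] max [ 446. -146.   25.]
scene yel [195, 189, 20, 17, 139] [205. 197.] med [ 442. -197.   20.] min [ 430. -232.
[... 1952 characters left out ...]
2.  32. 309.] min [671.  22. 298.] max [673.  37. 313.]
wrist yel [100, 226, 11, 44, 177] [104. 248.] med [576.  32. 311.] min [575.  23. 305.] max [578.  37. 313.]
wrist yel [375, 277, 106, 10, 661] [435. 282.] med [675.  24. 317.] min [656.  23. 313.] max [688.  25. 320.]
wrist yel [240, 283, 10, 7, 34] [244. 285.] med [619.  24. 317.] min [618.  23. 316.] max [621.  25. 321.]
wrist yel [249, 283, 23, 9, 85] [259. 287.] med [624.  24. 318.] min [621.  23. 315.] max [627.  25. 321.]
wrist yel [287, 283, 4, 4, 7] [288. 285.] med [632.  24. 318.] min [631.  24. 317.] max [632.  24. 318.]
wrist yel [389, 370, 5, 14, 31] [391. 377.] med [672. -22. 308.] min [671. -24. 306.] max [673. -20. 310.]
```

View pics/wrist0.png

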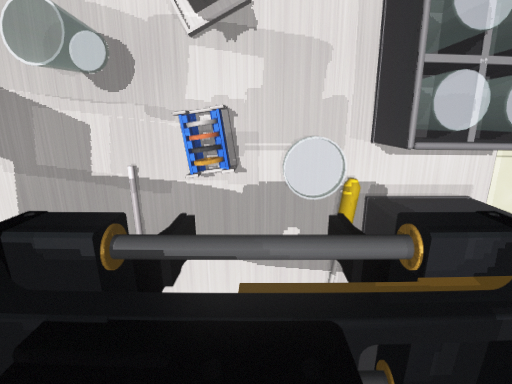

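{"name": "apply_moves", "arguments": {
  "rows": [
    [[-230, -187, 0, 0], [-230, -187, 0, 0], [-230, -187, 0, 0], [-230, -187, 0, 0], [-230, -187, 0, 0], [-230, -187, 0, 0], [-230, -187, 0, 0], [-230, -187, 0, 0], [-230, -187, 0, 0], [-230, -187, 0, 0], [-230, -187, 0, 0]]
  ]
}}

```text
t: 1.07
tcp_pos: [438.6, -229.1, 236.4]
ee_rot: [0.707, 0.707, 0.0, -0.0]
contact_force: [-0.6, -0.2, -0.0]
gripper_width: 87.0
finger_force: 0.0
```

```bash
python3 - <<'E'
from h import *
p,d,c=snap('wrist','w1'); np.savez('w1.npz',p=p,d=d,K=c[0],D=c[1],T=c[2])
print(arm.sense()['tcp_pos'],arm.sense()['t'])
E
```

```text
[ 438.79009527 -228.88201212  236.4248723 ] 1.1167
```

View pics/w1.png

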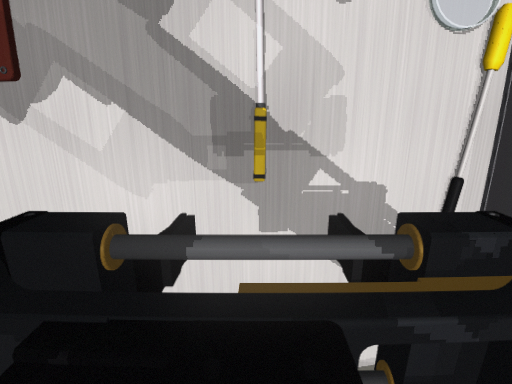

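{"name": "apply_moves", "arguments": {
  "rows": [
    [[45, 0, 0, 0], [45, 0, 0, 0], [45, 0, 0, 0], [45, 0, 0, 0]]
  ]
}}

```text
t: 1.45
tcp_pos: [438.7, -184.0, 236.6]
ee_rot: [0.706, 0.708, -0.0, 0.0]
contact_force: [0.4, 0.1, -0.7]
gripper_width: 86.9
finger_force: 0.0
```

```bash
python3 - <<'E'
from h import *
p,d,c=snap('wrist','w2'); np.savez('w2.npz',p=p,d=d,K=c[0],D=c[1],T=c[2])
print(arm.sense()['tcp_pos'],arm.sense()['t'])
cv2.imwrite('pics/w2c.png',cv2.resize(p[0:225,190:330,::-1],None,fx=2.6,fy=2.6,interpolation=cv2.INTER_NEAREST))
E
```

```text
[ 438.56696817 -184.65232805  236.61861472] 1.5
```

View pics/w2c.png

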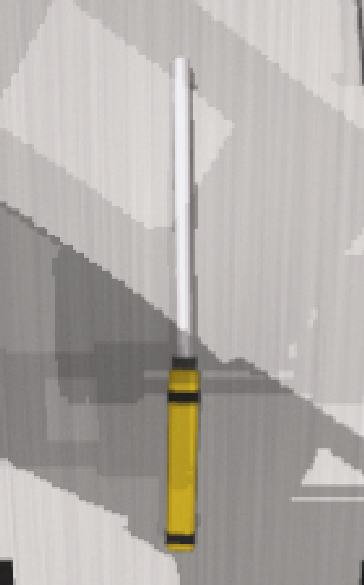

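```bash
python3 - <<'E'
from h import *
z=np.load('w2.npz');p=z['p'];d=z['d'];cam=(z['K'],z['D'],z['T']);C=cloud(d,cam)
hsv=cv2.cvtColor(p,cv2.COLOR_RGB2HSV)
Z=C[...,2]
for r in list(range(18,140,8))+list(range(140,214,8)):
    print(r,np.round(Z[r,252:269]).astype(int), p[r,252:269].astype(int).sum(1)//3)
m=cv2.inRange(hsv,(18,140,60),(34,255,255)); m[:, :250]=0; m[:,272:]=0; m[215:]=0
v,u=np.nonzero(m); rows=[(np.mean(u[v==r]),r) for r in range(145,205) if (v==r).sum()>6]
P=onz(rows,22,cam); print(np.polyfit(P[:,1],P[:,0],1),P[[0,-1]],v.min(),v.max())
E
```

```text
18 [ 0 -1 -1  0  0 -2 -1  1  0  0  0 -2 -2 -1 -1 -1  0] [189 188 187 185 186 187 186 182 188 190 187 185 185 186 183 187 191]
26 [ 0 -1  0 -2 10 10 11 12 11 11  8  0 -1  0 -1 -2  0] [190 188 187 176 191 223 239 239 221 193 150 138 186 187 185 188 191]
34 [-1 -2 -1 -1 10 10 10 12 10 12  9  0 -2 -2 -1  1 -1] [214 211 209 197 201 234 240 240 236 216 164 123 165 171 186 189 192]
42 [-2  0 -2 -1  8 10 10 11 11 12 10 -2  0  1  0  0 -1] [213 212 210 196 193 233 240 241 238 219 171 140 210 210 209 213 215]
50 [-2 -1 -1 -1 10 12 13 14 11 12 10  1  0  0 -1 -2 -1] [215 211 211 197 186 230 240 241 238 222 175 120 164 212 210 214 215]
58 [ 0 -1 -1 -2  8 12 13 13 12 11 11 -1  1 -2 -1  0 -1] [216 213 212 196 176 229 239 240 239 224 179 114 166 213 215 214 215]
66 [-2  0 -1 -1 -3 12 11 11 12 12 11 -1  0 -1 -1 -2  0] [214 210 201 197 179 227 239 240 239 226 182 121 164 214 214 214 204]
74 [-2 -2 -1  0 -2 10 11 13 13 12 10  9 -1 -2  0  1 -1] [214 209 202 196 186 225 238 241 240 229 187 118 129 144 194 196 195]
82 [-1 -2  0 -2  0 10 11 12 12 12 12  9  0 -1 -1 -1  0] [212 210 202 197 180 219 236 241 237
[... 1621 characters left out ...]
  90 111 124 123 123 122 122 122 119 122 113 100 141 146 141]
188 [-2 -1 18 22 22 20 21 21 21 20 20 21 20 -2  0 -1 -1] [133 125 103 123 133 130 130 130 131 132 135 130 113 101 143 148 142]
196 [-2 -1 19 23 19 20 21 21 21 20 21 20 20 -2 -1 -1 -1] [133 127 102 126 135 134 133 133 135 134 133 127 116 122 143 147 141]
204 [-2 -2 21 21 22 20 19 20 19 21 21 21 19 -1  0 -2 -2] [126  97  78 105 115 110 117 116 120 132 128 107  85 112 144 146 139]
212 [-1  0 -1 -2 -1 -1 -2 -1 -2 -1 -1 -1 -2 -1 -1 -2 -1] [185 147 141 138 137 132 132 131 134 135 136 133 144 138 143 147 140]
[2.33050806e-02 4.40209411e+02] [[ 436.43626934 -146.89132948   22.        ]
 [ 435.17623072 -230.17565478   22.        ]] 142 211
```

```bash
python3 - <<'E'
from h import *
z=np.load('w2.npz');cam=(z['K'],z['D'],z['T']);C=cloud(z['d'],cam);Z=C[...,2]
bench=np.median(Z[20:210,235:250]);print('bench',bench)
def line(r0,r1):
    c=[];tz=[]
    for r in range(r0,r1):
        k=[u for u in range(250,272) if Z[r,u]>6]
        if len(k)<4: continue
        c.append((np.mean(k),r)); mid=int(round(np.mean(k))); tz.append(np.median(Z[r,mid-1:mid+2]))
    return np.array(c),np.array(tz)-bench
cs,ts=line(16,132); ch,th=line(145,212)
# handle: silhouettes mix; use plane z=22 for top; shaft plane ~ z 11
H=onz(ch,22,cam); H2=onz(ch,14,cam); 
ph=np.polyfit(H[:,1],H[:,0],1); print('handle x=',ph,'len y',H[:,1].min(),H[:,1].max(), 'z',th.mean(),np.polyfit(H[:,1],th,1)[0])
S=onz(cs,10.5,cam); ps=np.polyfit(S[:,1],S[:,0],1); pz=np.polyfit(S[:,1],ts,1)
print('shaft x',ps,'y',S[:,1].min(),S[:,1].max(),'topz at ends',np.polyval(pz,[S[:,1].max(),S[:,1].min()]))
print('resid',np.std(S[:,0]-np.polyval(ps,S[:,1])),np.std(ts-np.polyval(pz,S[:,1])))
for y in(-145,-140,5): print(y,np.polyval(ph,y),np.polyval(ps,y))
E
```

```text
bench -0.9788782035243173
handle x= [2.47840629e-02 4.40685253e+02] len y -239.19178065088676 -146.88923471507485 z 21.911475471340047 0.0004221053524567737
shaft x [-1.53704955e-02  4.34791239e+02] y -128.80860405299154 6.606943426689924 topz at ends [12.1036746  15.21986609]
resid 0.405784235960853 0.6079852009686051
-145 437.0915638532887 437.01996057443324
-140 437.2154841679562 436.94310809668787
5 440.8091732933144 434.71438624207155
```

{"name": "apply_moves", "arguments": {
  "rows": [
    [[-21, -3, 60, 0.025], [-21, -3, 120, 0.025], [-21, -3, 160, 0.025], [-21, -3, 190, 0.025], [-21, -3, 210, 0.025], [-21, -3, 219.5, 0.025], [-21, -3, 219.5, 0.025], [-21, -3, 219.5, 0.025], [-21, -3, 219.5, 0.025]]
  ],
  "gripper": 0
}}

```text
t: 2.25
tcp_pos: [435.2, -206.6, 16.8]
ee_rot: [0.716, 0.698, -0.0, -0.0]
contact_force: [0.3, 0.2, -0.2]
gripper_width: 44.8
finger_force: 0.0
```

{"name": "apply_moves", "arguments": {
  "rows": [
    [[0, 0, 0, 0], [0, 0, 0, 0], [0, 0, 0, 0], [0, 0, 0, 0], [0, 0, 0, 0], [0, 0, 0, 0], [0, 0, 0, 0], [0, 0, 0, 0]]
  ],
  "gripper": -1,
  "force": 55
}}

```text
t: 2.92
tcp_pos: [435.1, -206.1, 17.1]
ee_rot: [0.716, 0.698, 0.0, 0.0]
contact_force: [0.6, -0.1, -0.6]
gripper_width: 15.4
finger_force: 55.0
```

```bash
python3 - <<'E'
from h import *
p,d,c=snap('wrist','w3'); np.savez('w3.npz',p=p,d=d,K=c[0],D=c[1],T=c[2])
s=arm.sense();print(s)
cv2.imwrite('pics/w3b.png',p[:,:,::-1])
E
```

```text
{'t': 2.9667, 'joint_pos': array([-6.06285913e-01,  1.67682720e-01,  2.04803782e+00, -5.40568200e-05,
        9.25631811e-01, -5.81323642e-01]), 'dq': array([ 0.0001863 ,  0.00039162,  0.00027815,  0.00075834, -0.00039445,
        0.00048996]), 'joint_torque': array([-3.50537477e-03, -3.75233924e+01, -2.93282747e+01,  3.37801001e-02,
        1.22508304e-01,  5.16016677e-03]), 'tcp_pos': array([ 435.09292573, -206.0655916 ,   17.14654644]), 'ee_rot': array([7.15865620e-01, 6.98238068e-01, 1.67724157e-06, 1.22066043e-04]), 'contact_force': array([0.54100329, 0.17562461, 1.20047601]), 'wrist_torque': array([ 0.0033433 , -0.01525081, -0.00286132]), 'finger_force': 54.99728500843048, 'gripper_width': 15.221940393127209}
```

View pics/w3.png

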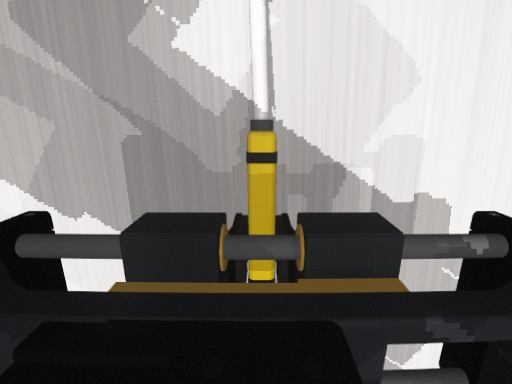

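```bash
python3 - <<'E'
from h import *
z=np.load('w3.npz');cam=(z['K'],z['D'],z['T']);C=cloud(z['d'],cam)
T=np.eye(4);s=arm.sense();T[:3,:3]=R.from_quat(s['ee_rot']).as_matrix();T[:3,3]=s['tcp_pos'];Ti=np.linalg.inv(T)
Q=C@Ti[:3,:3].T+Ti[:3,3]
hs=[];ss=[]
for r in range(0,210,6):
    k=[u for u in range(235,285) if Q[r,u,2]<11.5 and z['d'][r,u]>0]
    if len(k)>3: q=Q[r,k]; print(r,np.round([ (q[0,1]+q[-1,1])/2, np.ptp(q[:,1]),np.median(q[:,0]),np.median(q[len(k)//2-1:len(k)//2+2,2])],1),end=' ')
print()
# rack from wrist0 (initial pose)
z=np.load('wrist0.npz');c=imaging.camera_info('wrist')
from scipy.spatial.transform import Rotation as R
T=np.eye(4);T[:3,:3]=R.from_quat([.707094,.707119,-.000466,-.000599]).as_matrix();T[:3,3]=[624.54,.08,235.68];T=T@np.array(c['tool_from_camera'])
K,D,_=info('wrist');cam=(K,D,T);C=cloud(z['d'],cam)
p=C[60:200,150:260].reshape(-1,3);p=p[p[:,2]>25];print(len(p))
(cx,cy),(w,h),a=cv2.minAreaRect(p[:,:2].astype(np.float32));print('rect',cx,cy,w,h,a)
hsv=cv2.cvtColor(z['p'],cv2.COLOR_RGB2HSV);m=cv2.inRange(hsv,(105,110,60),(125,255,255))
for lo,hi in((170,207),(208,235)):
    mm=np.zeros_like(m);mm[100:180,lo:hi]=m[100:180,lo:hi]
    q=C[(mm>0)&(C[...,2]>41)]; f=np.polyfit(q[:,1],q[:,0],1);print(f,np.polyval(f,43),q[:,1].min(),q[:,1].max(),len(q))
q=p[p[:,2]>50];print('disc tops',len(q),q.mean(0),q[:,2].max(), cv2.minAreaRect(q[:,:2].astype(np.float32)))
np.save('K0T.npy',T)
E
```

```text
0 [ -2.4   8.7 128.4   3.5] 6 [ -2.4   8.8 125.7   4.3] 12 [ -2.5   8.8 123.    3.8] 18 [ -2.2   8.3 120.    3.8] 24 [ -2.2   8.3 117.4   4.3] 30 [ -2.2   8.4 114.4   2.7] 36 [ -1.9   9.  111.5   3.8] 42 [ -1.7   8.4 108.7   3.3] 48 [ -1.7   8.5 105.8   4.4] 54 [ -1.7   8.5 102.9   3.4] 60 [-1.7  8.6 99.9  2.3] 66 [-1.5  8.  96.9  3.3] 72 [-1.4  8.  93.9  2.9] 78 [-1.2  8.6 90.9  2.9] 84 [-1.2  8.6 87.9  3.2] 90 [-0.9  8.1 84.8  2.9] 96 [-0.9  8.1 81.7  3.1] 102 [-0.9  8.2 78.6  2.7] 108 [-0.9  8.2 75.4  2.8] 114 [-0.6  8.9 72.3  2.9] 120 [-0.4 12.9 69.1 -0.1] 126 [-0.  12.3 65.9  0.3] 132 [-0.4 13.4 62.9 -3.4] 138 [-0.3 15.7 59.8 -4. ] 144 [-0.4 15.7 56.6 -5.2] 150 [-0.4 15.9 53.4 -3.4] 156 [-0.4 15.6 50.3 -4.2] 162 [-0.4 15.7 47.  -4. ] 168 [-0.4 14.9 43.6 -3.7] 174 [-0.4 15.  40.3 -4. ] 180 [-0.4 15.  36.9 -3.5] 186 [-0.3 15.2 33.5 -3.5] 192 [-0.4 15.3 30.1 -3.6] 198 [-0.3 15.5 26.6 -4.2] 204 [-0.4 15.5 23.  -3.6] 
2258
rect 573.05419921875 46.05240249633789 107.49162292480469 83.44979095458984 7.678687572479248
[-5.84706062e-02  5.34528112e+02] 532.0138755611923 2.343178212698149 77.45362378973836 388
[-1.28750245e-01  5.78895865e+02] 573.3596046208946 9.011074218912235 83.18456591147682 400
disc tops 490 [561.66304079  46.88416136  98.35949673] 382.9482957441344 ((580.954833984375, 47.110626220703125), (91.48706817626953, 51.862579345703125), 7.563755035400391)
```

{"name": "apply_moves", "arguments": {
  "rows": [
    [[0, 0, -20, 0], [0, 0, -50, 0], [0, 0, -90, 0], [20, 20, -130, -0.06], [50, 40, -160, -0.12], [80, 60, -193, -0.12], [115, 80, -193, -0.12], [150, 100, -193, -0.12], [180, 130, -193, -0.12], [200, 150, -193, -0.12], [210, 160, -193, -0.12], [210, 160, -193, -0.12], [210, 160, -193, -0.12]]
  ]
}}

```text
t: 4.05
tcp_pos: [599.7, 0.6, 208.9]
ee_rot: [0.672, 0.741, -0.001, -0.001]
contact_force: [-0.2, -0.4, -0.7]
gripper_width: 15.4
finger_force: 55.0
```

```bash
python3 - <<'E'
from h import *
s=arm.sense();p,d,c=snap('wrist','w4'); np.savez('w4.npz',p=p,d=d,K=c[0],D=c[1],T=c[2])
print(s['t'],s['tcp_pos'],s['ee_rot'],s['contact_force'],s['gripper_width'])
cv2.imwrite('pics/w4c.png',cv2.resize(p[:260,60:400,::-1],None,fx=2.2,fy=2.2,interpolation=cv2.INTER_CUBIC))
E
```

```text
4.05 [599.73462111   0.64926147 208.90673146] [ 0.6719952   0.7405546  -0.00084662 -0.00078668] [-0.24353125 -0.40920469 -0.65545863] 15.354899140223731
```

View pics/w4c.png

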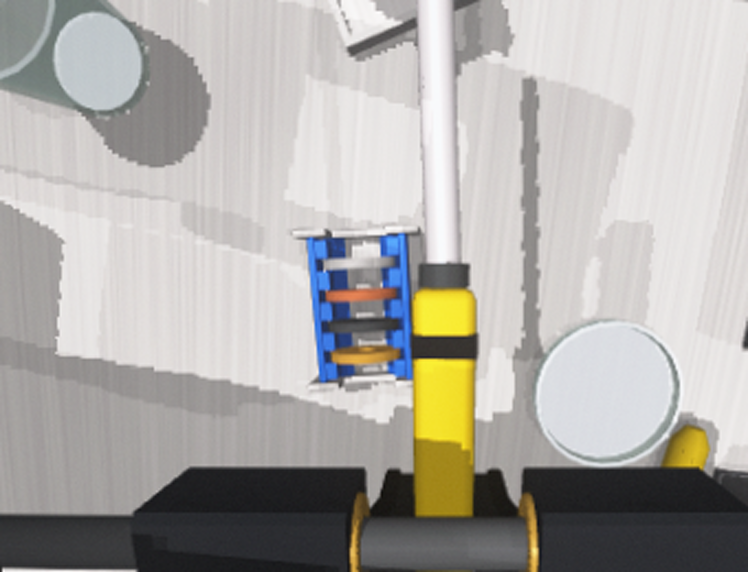

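```bash
cat > rk.py <<'E'
from h import *
z=np.load('w4.npz');cam=(z['K'],z['D'],z['T']);C=cloud(z['d'],cam);p=z['p'];hsv=cv2.cvtColor(p,cv2.COLOR_RGB2HSV)
reg=np.zeros(p.shape[:2],bool);reg[98:180,190:249]=1
tooly=z['T'][:3,:3]@np.linalg.inv(np.array(imaging.camera_info('wrist')['tool_from_camera'])[:3,:3])[:,1]
C=C+0.4*tooly
Z=C[...,2]; print('bench',np.median(Z[60:95,150:190]),'tooly',tooly)
m=(cv2.inRange(hsv,(105,110,60),(125,255,255))>0)&reg
a=-0.095
for it in range(3):
    ex=np.array([np.sin(a)*1.0,np.cos(a)]) ; ey=np.array([-np.cos(a),np.sin(a)]) # rack x along +y world, rack y left
    o=np.array([552.,43.])
    X=(C[...,:2]-o)@ex; Y=(C[...,:2]-o)@ey
    sl=[]
    for side in(1,-1):
        k=m&(Z>41)&(Z<49)&(Y*side>8); f=np.polyfit(X[k],Y[k],1); sl.append(f[0])
        e=[(np.min(Y[k&(abs(X-x)<4)]),np.max(Y[k&(abs(X-x)<4)])) for x in(-16,0,16)]
        print('comb',side,k.sum(),f.round(3),'Xrange',X[k].min().round(1),X[k].max().round(1),np.round(e,1).tolist())
    # discs
    k=reg&(Z>50)&(Z<62)&(abs(Y)<22)
    n,l,s,c=cv2.connectedComponentsWithStats(k.astype(np.uint8))
    for i in range(1,n):
        if s[i,4]>15:
            q=l==i; f=np.polyfit(Y[q],X[q],1); print('disc',s[i,4],'X',X[q].mean().round(1),'Y mid',((Y[q].min()+Y[q].max())/2).round(2),Y[q].mean().round(2),'slope',f[0].round(3),'z',Z[q].max().round(1))
    k=reg&(Z>44)&(Z<51)&~m&(hsv[...,1]<60)
    print('plates X',X[k].min().round(1),X[k].max().round(1),'Y',Y[k].min().round(1),Y[k].max().round(1))
    print('a',a,'slopes',sl); a-=np.mean(sl)
E
python3 rk.py
```

```text
bench -0.8928482133347844 tooly [ 0.99529694  0.09684349 -0.00231036]
comb 1 455 [ 0.044 21.098] Xrange -38.5 36.3 [[14.8, 25.1], [15.4, 25.7], [16.2, 26.1]]
comb -1 421 [  0.034 -20.788] Xrange -35.7 38.4 [[-25.2, -15.9], [-25.3, -16.1], [-24.4, -15.2]]
disc 136 X 23.7 Y mid 0.84 0.31 slope -0.047 z 59.4
disc 110 X 8.5 Y mid 0.74 -1.14 slope -0.068 z 58.9
disc 132 X -7.1 Y mid 0.13 -0.94 slope -0.049 z 59.4
disc 129 X -23.1 Y mid -1.02 -1.49 slope -0.05 z 59.0
plates X -41.6 42.6 Y -28.2 33.6
a -0.095 slopes [np.float64(0.043741958712619246), np.float64(0.03448670892958274)]
comb 1 455 [5.0000e-03 2.1078e+01] Xrange -37.6 37.2 [[15.5, 25.2], [15.5, 25.6], [15.7, 25.7]]
comb -1 421 [-4.0000e-03 -2.0777e+01] Xrange -36.6 37.6 [[-24.8, -15.4], [-24.5, -15.9], [-25.2, -15.7]]
disc 136 X 23.7 Y mid -0.11 -0.61 slope -0.009 z 59.4
disc 110 X 8.5 Y mid 0.35 -1.47 slope -0.03 z 58.9
disc 132 X -7.2 Y mid 0.4 -0.66 slope -0.011 z 59.4
disc 129 X -23.2 Y mid -0.05 -0.59 slope -0.012 z 59.0
plates X -41.2 41.9 Y -29.8 32.1
a -0.134114333821101 slopes [np.float64(0.005329207524092848), np.float64(-0.003971180350165601)]
comb 1 455 [5.0000e-03 2.1077e+01] Xrange -37.6 37.3 [[15.5, 25.2], [15.5, 25.6], [15.7, 25.7]]
comb -1 421 [-5.0000e-03 -2.0777e+01] Xrange -36.6 37.6 [[-24.8, -15.4], [-24.5, -15.9], [-25.2, -15.7]]
disc 136 X 23.7 Y mid -0.13 -0.63 slope -0.008 z 59.4
disc 110 X 8.5 Y mid 0.34 -1.48 slope -0.029 z 58.9
disc 132 X -7.2 Y mid 0.4 -0.66 slope -0.011 z 59.4
disc 129 X -23.2 Y mid -0.04 -0.57 slope -0.012 z 59.0
plates X -41.3 41.9 Y -29.9 32.1
a -0.13479334740806462 slopes [np.float64(0.004662830234253993), np.float64(-0.004638577165095438)]
```

{"name": "apply_moves", "arguments": {
  "rows": [
    [[-40, -6, 0, -0.005], [-80, -12, 0, -0.005], [-120, -19, 20, -0.005], [-155, -24, 40, -0.005], [-185, -29, 60, -0.005], [-205, -32, 85, -0.005], [-220, -34, 110, -0.005], [-225.3, -34.7, 135, -0.005], [-225.3, -34.7, 150, -0.005], [-225.3, -34.7, 159.5, -0.005], [-225.3, -34.7, 159.5, -0.005], [-225.3, -34.7, 159.5, -0.005], [-225.3, -34.7, 159.5, -0.005]]
  ]
}}

```text
t: 5.18
tcp_pos: [587.8, -228.2, 52.2]
ee_rot: [0.671, 0.742, 0.0, 0.001]
contact_force: [0.2, -0.1, -1.2]
gripper_width: 15.8
finger_force: 55.0
```

```bash
python3 - <<'E'
from h import *
s=arm.sense();print(s['t'],s['tcp_pos'],s['ee_rot'],s['contact_force'],s['wrist_torque'],s['gripper_width'])
for n in('scene','side'):
    p,d,c=snap(n); np.savez(n+'5.npz',p=p,d=d)
    uv=proj([[560,-16,40],[555,19.5,40]],c); print(n,uv)
    u,v=uv.mean(0).astype(int); q=p[v-40:v+40,u-40:u+40,::-1]; cv2.imwrite(f'pics/{n}5.png',q)
a=[cv2.resize(cv2.imread(f'pics/{n}5.png'),(400,400),interpolation=cv2.INTER_NEAREST) for n in('scene','side')]
cv2.imwrite('pics/pair5.png',np.hstack(a))
E
```

```text
5.1833 [ 587.75789538 -228.17335716   52.20315984] [6.70893468e-01 7.41552798e-01 2.65180607e-04 1.15419842e-03] [ 0.1709168  -0.13507553 -1.19739008] [-0.09457095 -0.04794105 -0.0323481 ] 15.79711672479858
scene [[272.1888893  184.78966718]
 [278.95104509 178.88632308]]
side [[247.44989433 226.7695049 ]
 [242.66725633 234.55633205]]
```

View pics/pair5.png

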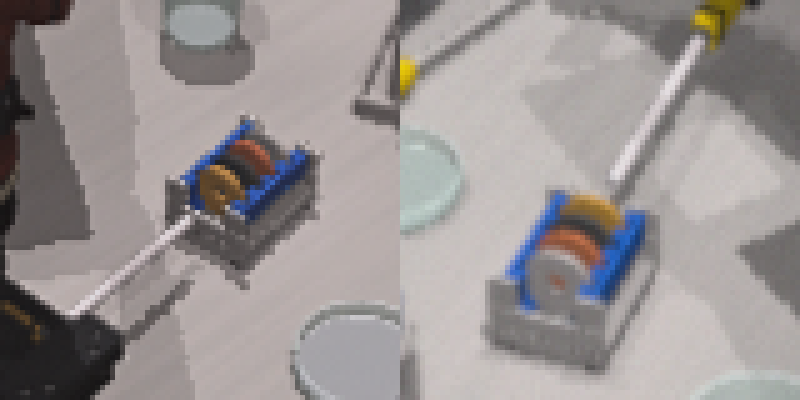

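{"name": "apply_moves", "arguments": {
  "rows": [
    [[0, 0, 0, 0], [0, 0, 0, 0], [0, 0, 0, 0]]
  ]
}}

```text
t: 5.53
tcp_pos: [587.4, -227.6, 51.2]
ee_rot: [0.671, 0.742, 0.0, 0.001]
contact_force: [-0.3, 0.0, -1.5]
gripper_width: 15.7
finger_force: 55.0
```

```bash
cat > st.py <<'E'
from h import *
# tip estimate in rack frame from TCP state (mean of a few readings not possible)
s=arm.sense();M=R.from_quat(s['ee_rot']).as_matrix()
a=-0.138;O=np.array([551.8,43.3]);ex=np.array([np.sin(a),np.cos(a)]);ey=np.array([-np.cos(a),np.sin(a)])
t=np.array(s['tcp_pos'])+M@[212.5,-5.55,9.4]; b=np.array(s['tcp_pos'])+M@[62.5,0,6]
f=lambda P:np.round([(P[:2]-O)@ex,(P[:2]-O)@ey,P[2]],2)
print(round(s['t'],2),'tip',f(t),'origin',f(b),'tcp',np.round(s['tcp_pos'],2),'head',round(np.arctan2(M[0,0],M[1,0]),4),'F',np.round(s['contact_force'],2),'tq',np.round(s['wrist_torque'],3),'w',round(s['gripper_width'],2))
E
python3 st.py
```

```text
5.53 tip [-60.69  -0.5   41.67] origin [-210.79   -0.4    45.17] tcp [ 587.45 -227.61   51.2 ] head -0.1004 F [-0.3   0.02 -1.47] tq [-0.096  0.006  0.001] w 15.69
```

{"name": "apply_moves", "arguments": {
  "rows": [
    [[10, -0.4, 1.1, 0], [20, -0.8, 1.1, 0], [28, -1.1, 1.1, 0], [30, -1.1, 1.1, 0], [30, -1.1, 1.1, 0], [30, -1.1, 1.1, 0]]
  ]
}}

```text
t: 6.03
tcp_pos: [583.0, -197.5, 49.5]
ee_rot: [0.671, 0.742, -0.0, 0.0]
contact_force: [-1.3, -0.5, -0.6]
gripper_width: 15.9
finger_force: 55.0
```

```bash
python3 st.py
```

```text
6.03 tip [-30.3   -0.15  40.06] origin [-1.804e+02 -1.300e-01  4.351e+01] tcp [ 583.03 -197.55   49.52] head -0.1008 F [-1.32 -0.5  -0.61] tq [-0.11  -0.002 -0.02 ] w 15.88
```

{"name": "apply_moves", "arguments": {
  "rows": [
    [[1, 0, 0, 0], [2, -0.1, 0, 0], [3, -0.1, 0, 0], [4, -0.2, 0, 0], [5, -0.2, 0, 0], [6, -0.2, 0, 0], [7, -0.3, 0, 0], [8, -0.3, 0, 0]]
  ]
}}

```text
t: 6.7
tcp_pos: [581.8, -189.9, 49.4]
ee_rot: [0.671, 0.742, -0.0, -0.0]
contact_force: [0.8, -0.4, -1.6]
gripper_width: 15.6
finger_force: 55.0
```

```bash
python3 st.py
```

```text
6.7 tip [-22.53  -0.14  40.01] origin [-1.7263e+02  1.0000e-02  4.3410e+01] tcp [ 581.78 -189.88   49.4 ] head -0.1 F [ 0.84 -0.43 -1.63] tq [-0.053 -0.032  0.023] w 15.59
```

{"name": "apply_moves", "arguments": {
  "rows": [
    [[1, 0, 0, 0], [2, -0.1, 0, 0], [3, -0.1, 0, 0], [4, -0.2, 0.1, 0], [5, -0.2, 0.1, 0], [6, -0.2, 0.1, 0], [7, -0.3, 0.1, 0]]
  ]
}}

```text
t: 7.28
tcp_pos: [580.8, -182.9, 49.3]
ee_rot: [0.671, 0.742, -0.0, 0.0]
contact_force: [-0.9, 0.2, -1.9]
gripper_width: 15.5
finger_force: 55.0
```

```bash
python3 st.py
```

```text
7.28 tip [-15.53  -0.15  39.93] origin [-1.6563e+02 -1.0000e-02  4.3330e+01] tcp [ 580.83 -182.95   49.33] head -0.1 F [-0.91  0.17 -1.87] tq [-0.02  -0.004 -0.001] w 15.47
```

{"name": "apply_moves", "arguments": {
  "rows": [
    [[1, 0, 0, 0], [2, -0.1, 0, 0], [3, -0.1, 0, 0], [4, -0.2, 0.1, 0], [5, -0.2, 0.1, 0], [6, -0.2, 0.1, 0]]
  ]
}}

```text
t: 7.78
tcp_pos: [580.0, -177.0, 49.2]
ee_rot: [0.671, 0.742, -0.0, -0.0]
contact_force: [0.5, -0.1, -2.8]
gripper_width: 15.5
finger_force: 55.0
```

```bash
python3 st.py
```

```text
7.78 tip [-9.53 -0.16 39.82] origin [-159.63    0.     43.22] tcp [ 579.99 -177.01   49.22] head -0.0999 F [ 0.52 -0.05 -2.78] tq [-0.056  0.03  -0.011] w 15.47
```

```bash
python3 - <<'E'
from h import *
a=[]
for n in('scene','side'):
    p,d,c=snap(n); u,v=proj([[555,19.5,40]],c)[0].astype(int); a.append(cv2.resize(p[v-25:v+25,u-25:u+25,::-1],(400,400),interpolation=cv2.INTER_CUBIC))
cv2.imwrite('pics/pair6.png',np.hstack(a))
E
```

```text
(no output)
```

View pics/pair6.png

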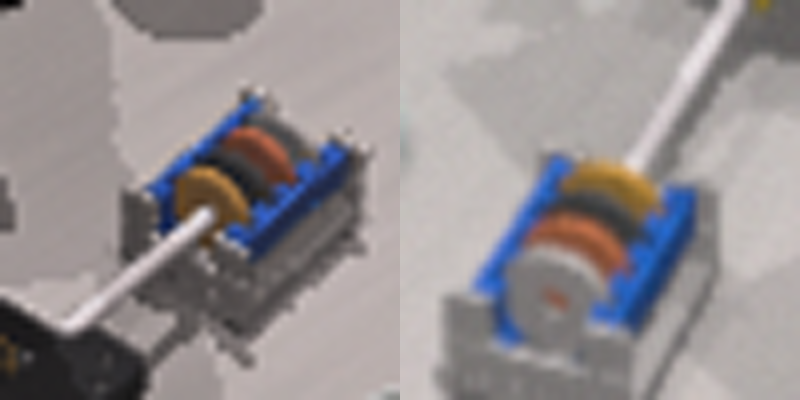

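The scene crop shows the shaft end at the brass disc's hole (~(208,213)). The rack is still in place and the far hole is visible in the side crop (~(553,297)). I'll continue in small steps.

{"name": "apply_moves", "arguments": {
  "rows": [
    [[0, 0, 0.3, 0], [1, 0, 0.3, 0], [2, -0.1, 0.3, 0], [3, -0.1, 0.3, 0], [4, -0.2, 0.3, 0], [5, -0.2, 0.3, 0]]
  ]
}}

```text
t: 8.38
tcp_pos: [579.3, -172.0, 48.9]
ee_rot: [0.671, 0.742, 0.0, -0.0]
contact_force: [0.1, -0.0, -1.4]
gripper_width: 15.1
finger_force: 55.0
```

```bash
python3 st.py
```

```text
8.38 tip [-4.5  -0.15 39.54] origin [-154.6     0.     42.94] tcp [ 579.3  -172.02   48.94] head -0.1 F [ 0.1  -0.02 -1.37] tq [-0.036  0.035 -0.008] w 15.14
```

{"name": "apply_moves", "arguments": {
  "rows": [
    [[1, 0, 0, 0], [2, -0.1, 0, 0], [3, -0.1, 0, 0], [4, -0.2, 0, 0], [5, -0.2, 0, 0], [6, -0.2, 0, 0]]
  ]
}}

```text
t: 8.88
tcp_pos: [578.5, -166.1, 48.9]
ee_rot: [0.671, 0.742, -0.0, 0.0]
contact_force: [-0.1, -0.8, -1.4]
gripper_width: 15.6
finger_force: 55.0
```

```bash
python3 st.py
```

```text
8.88 tip [ 1.49 -0.2  39.54] origin [-1.4861e+02 -5.0000e-02  4.2940e+01] tcp [ 578.53 -166.08   48.95] head -0.1 F [-0.09 -0.79 -1.44] tq [-0.052  0.053  0.042] w 15.61
```

{"name": "apply_moves", "arguments": {
  "rows": [
    [[1, 0, 0, 0], [2, -0.1, 0, 0], [3, -0.1, 0, 0], [4, -0.2, 0.1, 0], [5, -0.2, 0.1, 0], [6, -0.2, 0.1, 0], [7, -0.3, 0.1, 0]]
  ]
}}

```text
t: 9.47
tcp_pos: [577.6, -159.2, 48.9]
ee_rot: [0.671, 0.742, -0.0, 0.0]
contact_force: [-0.0, -0.2, -0.8]
gripper_width: 15.6
finger_force: 55.0
```

```bash
python3 st.py
```

```text
9.47 tip [ 8.48 -0.17 39.46] origin [-1.4163e+02 -3.0000e-02  4.2860e+01] tcp [ 577.55 -159.16   48.86] head -0.1 F [-0.01 -0.24 -0.76] tq [-0.066  0.048  0.009] w 15.59
```

{"name": "apply_moves", "arguments": {
  "rows": [
    [[1, 0, 0, 0], [2, -0.1, 0, 0], [3, -0.1, 0, 0], [4, -0.2, 0.1, 0], [5, -0.2, 0.1, 0], [6, -0.2, 0.1, 0], [7, -0.3, 0.1, 0], [8, -0.3, 0.1, 0]]
  ]
}}

```text
t: 10.13
tcp_pos: [576.4, -151.2, 48.7]
ee_rot: [0.671, 0.742, -0.0, -0.0]
contact_force: [0.4, -0.5, -1.2]
gripper_width: 15.4
finger_force: 55.0
```

```bash
python3 st.py
```

```text
10.13 tip [16.52 -0.13 39.33] origin [-1.3358e+02  2.0000e-02  4.2720e+01] tcp [ 576.4  -151.2    48.72] head -0.1 F [ 0.43 -0.53 -1.22] tq [-0.068  0.04   0.06 ] w 15.35
```

{"name": "apply_moves", "arguments": {
  "rows": [
    [[1, 0, 0, 0], [2, -0.1, 0, 0], [3, -0.1, 0, 0], [4, -0.2, 0.1, 0], [5, -0.2, 0.1, 0], [6, -0.2, 0.1, 0], [7, -0.3, 0.1, 0]]
  ]
}}

```text
t: 10.72
tcp_pos: [575.5, -144.3, 48.7]
ee_rot: [0.671, 0.742, -0.0, 0.0]
contact_force: [0.2, -0.3, -1.9]
gripper_width: 15.5
finger_force: 55.0
```

```bash
python3 st.py
```

```text
10.72 tip [23.47 -0.15 39.24] origin [-1.2664e+02 -1.0000e-02  4.2650e+01] tcp [ 575.47 -144.32   48.66] head -0.1 F [ 0.22 -0.35 -1.87] tq [-0.041 -0.057  0.045] w 15.48
```

{"name": "apply_moves", "arguments": {
  "rows": [
    [[1, 0, 0, 0], [2, -0.1, 0, 0], [3, -0.1, 0.1, 0], [4, -0.2, 0.1, 0], [5, -0.2, 0.1, 0], [6, -0.2, 0.1, 0], [7, -0.3, 0.15, 0], [8, -0.3, 0.2, 0], [9, -0.3, 0.2, 0], [10, -0.4, 0.2, 0]]
  ]
}}

```text
t: 11.55
tcp_pos: [574.0, -134.4, 48.4]
ee_rot: [0.671, 0.742, -0.0, 0.0]
contact_force: [-0.6, -0.7, -0.9]
gripper_width: 15.4
finger_force: 55.0
```

```bash
python3 st.py
```

```text
11.55 tip [33.5  -0.12 39.03] origin [-1.166e+02  3.000e-02  4.244e+01] tcp [ 574.05 -134.39   48.44] head -0.1 F [-0.58 -0.74 -0.9 ] tq [-0.023  0.007  0.05 ] w 15.39
```

{"name": "apply_moves", "arguments": {
  "rows": [
    [[1.5, -0.1, 0, 0], [3, -0.1, 0.1, 0], [4.5, -0.2, 0.1, 0], [6, -0.2, 0.1, 0], [7.5, -0.3, 0.2, 0], [9, -0.3, 0.2, 0], [10.5, -0.4, 0.2, 0], [12, -0.5, 0.3, 0], [13.5, -0.5, 0.3, 0], [15, -0.6, 0.3, 0], [16.5, -0.6, 0.4, 0], [18, -0.7, 0.4, 0], [19, -0.7, 0.4, 0], [20, -0.8, 0.5, 0]]
  ]
}}

```text
t: 12.72
tcp_pos: [571.3, -114.5, 48.0]
ee_rot: [0.671, 0.742, 0.0, 0.0]
contact_force: [0.2, 0.4, -1.6]
gripper_width: 15.7
finger_force: 55.0
```

```bash
python3 st.py
```

```text
12.72 tip [53.54 -0.1  38.56] origin [-9.656e+01  5.000e-02  4.196e+01] tcp [ 571.27 -114.54   47.96] head -0.1 F [ 0.19  0.41 -1.65] tq [0.011 0.088 0.015] w 15.7
```

{"name": "apply_moves", "arguments": {
  "rows": [
    [[1.5, -0.1, 0, 0], [3, -0.1, 0.1, 0], [4.5, -0.2, 0.1, 0], [6, -0.2, 0.1, 0], [7.5, -0.3, 0.2, 0], [9, -0.3, 0.2, 0], [10.5, -0.4, 0.2, 0], [12, -0.5, 0.3, 0], [13.5, -0.5, 0.3, 0], [15, -0.6, 0.3, 0], [16, -0.6, 0.4, 0], [16, -0.6, 0.4, 0], [16, -0.6, 0.4, 0]]
  ]
}}

```text
t: 13.8
tcp_pos: [569.1, -98.7, 47.6]
ee_rot: [0.671, 0.742, 0.0, -0.0]
contact_force: [-0.2, 0.7, -0.5]
gripper_width: 15.6
finger_force: 55.0
```

```bash
python3 - <<'E'
import st
from h import *
a=[]
for n in('scene','side'):
    p,d,c=snap(n); u,v=proj([[548,50,45]],c)[0].astype(int); a.append(cv2.resize(p[v-30:v+30,u-30:u+30,::-1],(400,400),interpolation=cv2.INTER_CUBIC))
cv2.imwrite('pics/pair7.png',np.hstack(a))
E
```

```text
13.8 tip [69.56 -0.07 38.18] origin [-8.055e+01  7.000e-02  4.156e+01] tcp [569.06 -98.68  47.56] head -0.1001 F [-0.18  0.71 -0.46] tq [0.011 0.058 0.066] w 15.57
```

View pics/pair7.png

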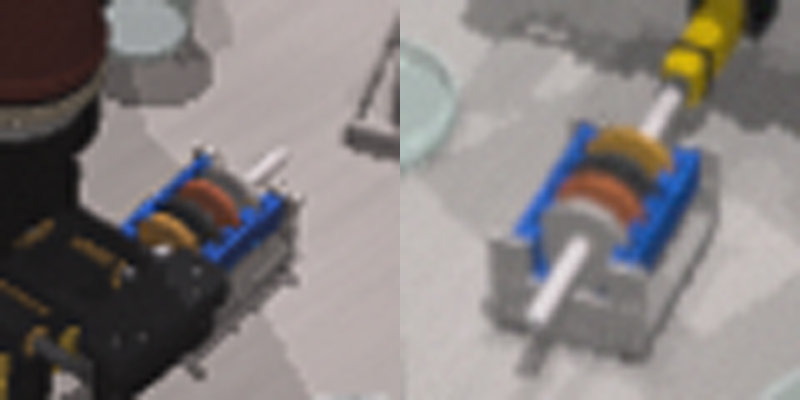

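{"name": "apply_moves", "arguments": {
  "rows": [
    [[0, 0, -1, 0], [0, 0, -2, 0], [0, 0, -3, 0], [0, 0, -5, 0], [0, 0, -7, 0], [0, 0, -10, 0], [0, 0, -13, 0], [0, 0, -17, 0], [0, 0, -22, 0], [0, 0, -27, 0], [0, 0, -32, 0], [0, 0, -37, 0], [0, 0, -42, 0], [0, 0, -47, 0], [0, 0, -52, 0], [0, 0, -56, 0], [0, 0, -58, 0], [0, 0, -60, 0], [0, 0, -60, 0], [0, 0, -60, 0]]
  ]
}}

```text
t: 15.57
tcp_pos: [569.0, -98.8, 107.5]
ee_rot: [0.671, 0.742, -0.0, -0.0]
contact_force: [-0.0, -0.7, -4.0]
gripper_width: 15.9
finger_force: 55.0
```

```bash
python3 st.py
```

```text
15.57 tip [ 6.946e+01 -2.000e-02  9.808e+01] origin [-80.65   0.13 101.47] tcp [569.   -98.79 107.47] head -0.1 F [-0.   -0.7  -4.02] tq [-0.303 -0.086  0.027] w 15.86
```

{"name": "apply_moves", "arguments": {
  "rows": [
    [[0, 0, -3, 0], [0, 0, -7, 0], [0, 0, -12, 0], [0, 0, -18, 0], [0, 0, -24, 0], [0, 0, -30, 0], [0, 0, -36, 0], [0, 0, -42, 0], [0, 0, -48, 0], [0, 0, -54, 0], [0, 0, -60, 0], [0, 0, -65, 0], [0, 0, -68, 0], [0, 0, -70, 0], [0, 0, -70, 0], [0, 0, -70, 0]]
  ]
}}

```text
t: 16.9
tcp_pos: [569.0, -98.8, 177.4]
ee_rot: [0.671, 0.742, -0.0, -0.0]
contact_force: [0.4, 0.1, -4.2]
gripper_width: 15.5
finger_force: 55.0
```

```bash
python3 - <<'E'
import st
from h import *
s=arm.sense();p,d,c=snap('wrist'); np.savez('w8.npz',p=p,d=d,K=c[0],D=c[1],T=c[2])
p2,d2,c2=snap('side'); np.savez('side8.npz',p=p2,d=d2)
u,v=proj([[540,90,160]],c2)[0].astype(int);print(u,v)
q=cv2.resize(p2[max(v-60,0):v+75,u-75:u+60,::-1],(384,384))
cv2.imwrite('pics/m8.png',np.hstack([p[:240,60:420,::-1],cv2.resize(q,(240,240))]))
E
```

```text
16.9 tip [6.949e+01 2.000e-02 1.680e+02] origin [-8.0610e+01  1.7000e-01  1.7138e+02] tcp [568.96 -98.76 177.38] head -0.1 F [ 0.44  0.07 -4.19] tq [-0.308 -0.037 -0.002] w 15.52
233 213
```

View pics/m8.png

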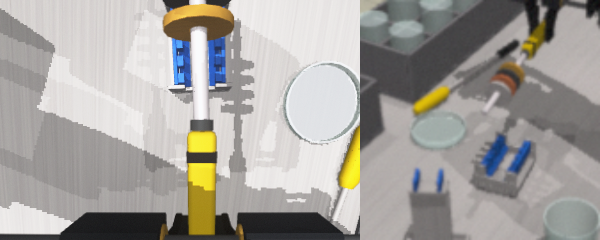

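The wrist view shows the brass disc on the shaft with the empty blue combs below. The side inset shows the disc stack lifted together on the rod, and all four discs are off the rack. That was my 11th picture, one over the limit, so I'll work from numbers only from here.

```bash
python3 - <<'E'
from h import *
acc=[]
for n in('scene5','side5','side8','side0','scene0'):
    z=np.load(n+'.npz');cam=info(n[:-1]);C=cloud(z['d'],cam);Z=C[...,2]
    hsv=cv2.cvtColor(z['p'],cv2.COLOR_RGB2HSV);m=(cv2.inRange(hsv,(105,100,50),(128,255,255))>0)
    bm=(C[...,0]>400)&(C[...,0]<620)&(C[...,1]>-60)&(C[...,1]<60)&(abs(Z)<15)
    b=np.median(Z[bm])
    m&=(Z>108)&(Z<150)&(C[...,0]>430)&(C[...,0]<620)&(C[...,1]>150)&(C[...,1]<400)
    k,l,s,c=cv2.connectedComponentsWithStats(m.astype(np.uint8))
    print(n,'bench',b.round(2))
    for i in range(1,k):
        if s[i,4]>5: q=C[l==i];print('  ',s[i,4],q.mean(0).round(1),np.percentile(q,5,axis=0).round(0),np.percentile(q,95,axis=0).round(0), 'pix',c[i].round(1))
    # tray: points z~14 region bounding
    t=(abs(Z-b-14)<4)&(C[...,0]>420)&(C[...,0]<640)&(C[...,1]>150)&(C[...,1]<400)&(hsv[...,1]<60)
    k,l,s,c=cv2.connectedComponentsWithStats(t.astype(np.uint8)); i=1+np.argmax(s[1:,4]); q=C[l==i]
    print('  tray',s[i,4],cv2.minAreaRect(q[:,:2].astype(np.float32)))
E
```

```text
scene5 bench 0.82
   13 [473.4 334.8 134.6] [470. 331. 126.] [477. 339. 143.] pix [326.2 108.1]
   9 [516.4 357.8 134.8] [512. 354. 130.] [520. 361. 140.] pix [339.4 110.8]
   10 [550.2 205.7 126.1] [545. 196. 115.] [556. 214. 131.] pix [318.5 134. ]
   13 [576.1 217.9 128.4] [571. 208. 122.] [581. 229. 132.] pix [326.8 135.5]
  tray 84 ((544.91357421875, 246.64688110351562), (87.1112289428711, 120.33036804199219), 27.40702247619629)
side5 bench -1.81
   26 [572.  224.5 126.1] [568. 214. 118.] [579. 233. 131.] pix [189.1 253.7]
   28 [546.7 210.  126.2] [542. 199. 119.] [554. 220. 131.] pix [202.6 253.5]
   37 [514.9 360.8 132.9] [511. 359. 124.] [518. 362. 140.] pix [170.6 304.6]
   36 [470.  338.9 133.3] [467. 337. 124.] [473. 341. 141.] pix [197.6 305.6]
  tray 398 ((524.7022094726562, 285.3973083496094), (90.93278503417969, 204.56764221191406), 26.169187545776367)
side8 bench -1.68
   27 [571.7 224.9 126. ] [567. 214. 118.] [579. 232. 131.] pix [189.1 253.9]
   28 [546.3 210.7 126.3] [541. 199. 119.] [553. 220. 131.] pix [202.6 253.7]
   35 [515.2 360.7 132.9] [512. 358. 123.] [5
[... 246 characters left out ...]
[572.1 224.4 126. ] [567. 214. 118.] [579. 232. 131.] pix [189.1 253.6]
   29 [547.  209.4 126. ] [542. 198. 119.] [554. 220. 130.] pix [202.7 253.3]
   37 [514.9 360.8 132.8] [511. 358. 123.] [519. 363. 141.] pix [170.6 304.6]
   36 [470.3 338.5 132.8] [467. 336. 124.] [474. 340. 141.] pix [197.6 305.6]
  tray 389 ((524.59716796875, 286.26422119140625), (91.2088851928711, 202.82225036621094), 26.729175567626953)
scene0 bench 0.81
   14 [473.1 334.7 134.5] [469. 329. 126.] [477. 338. 144.] pix [326.1 108.1]
   9 [516.8 357.2 135.2] [513. 356. 128.] [520. 359. 142.] pix [339.4 110.8]
  tray 47 ((567.44189453125, 200.82205200195312), (86.10556030273438, 21.038673400878906), 24.821271896362305)
```

{"name": "apply_moves", "arguments": {
  "rows": [
    [[0.5, 0, -1, 0], [2, 0, -2, 0], [4, 1, -4, 0], [7, 1, -6, 0], [11, 2, -8, 0], [16, 2, -10, 0], [22, 3, -12, 0], [29, 4, -14, 0], [36, 6, -15, 0], [44, 7, -15, 0], [52, 8, -15, 0], [60, 9, -15, 0], [68, 10, -15, 0], [76, 12, -15, 0], [84, 13, -15, 0], [92, 14, -15, 0], [100, 15, -15, 0], [108, 17, -15, 0], [115, 18, -15, 0], [122, 19, -15, 0]]
  ]
}}

```text
t: 18.67
tcp_pos: [575.8, 25.3, 192.5]
ee_rot: [0.671, 0.742, -0.0, -0.0]
contact_force: [-0.1, -0.2, -2.6]
gripper_width: 15.8
finger_force: 55.0
```

{"name": "apply_moves", "arguments": {
  "rows": [
    [[8, 1, 0, -0.01], [16, 2, 0, -0.025], [24, 4, 0, -0.045], [33, 5, 0, -0.07], [42, 6, 0, -0.095], [51, 8, 0, -0.12], [60, 9, 0, -0.145], [69, 10, 0, -0.17], [78, 12, 0, -0.195], [87, 13, 0, -0.22], [96, 14, 0, -0.245], [105, 16, 0, -0.27], [113, 17, 0, -0.293], [120, 18, 0, -0.313], [127, 19, 0, -0.328], [132, 20, 0, -0.34], [137, 20.5, 0, -0.35], [140, 21, 0, -0.356], [142, 21, 0, -0.358], [142.3, 21.2, 0, -0.358]]
  ]
}}

```text
t: 20.33
tcp_pos: [582.6, 168.4, 192.5]
ee_rot: [0.528, 0.849, -0.0, -0.0]
contact_force: [-0.3, 0.3, -3.8]
gripper_width: 15.9
finger_force: 55.0
```

{"name": "apply_moves", "arguments": {
  "rows": [
    [[0, 0, 0, 0], [0, 0, 0, 0], [0, 0, 0, 0]]
  ]
}}

```text
t: 20.58
tcp_pos: [582.7, 167.9, 192.6]
ee_rot: [0.528, 0.849, -0.0, 0.0]
contact_force: [0.1, 0.6, -2.9]
gripper_width: 15.6
finger_force: 55.0
```

```bash
cat > sd.py <<'E'
from h import *
s=arm.sense();M=R.from_quat(s['ee_rot']).as_matrix()
a=-0.458;O=np.array([524.9,285.3]);ex=np.array([np.sin(a),np.cos(a)]);ey=np.array([-np.cos(a),np.sin(a)])
b=np.array(s['tcp_pos'])+M@[62.5,0,6];t=np.array(s['tcp_pos'])+M@[212.5,-5.55,9.4]
f=lambda P:np.round([(P[:2]-O)@ex,(P[:2]-O)@ey,P[2]],2)
print(round(s['t'],2),'tip',f(t),'origin',f(b),'tcp',np.round(s['tcp_pos'],2),'head',round(np.arctan2(M[0,0],M[1,0]),4),'F',np.round(s['contact_force'],2),'tq',np.round(s['wrist_torque'],3),'w',round(s['gripper_width'],2))
E
python3 - <<'E'
import sd
from h import *
p,d,c=snap('wrist');C=cloud(d,c);np.savez('w9.npz',p=p,d=d,K=c[0],D=c[1],T=c[2])
C=C+0.4*(sd.M[:,1]); X=(C[...,:2]-sd.O)@sd.ex;Y=(C[...,:2]-sd.O)@sd.ey;Z=C[...,2]
hsv=cv2.cvtColor(p,cv2.COLOR_RGB2HSV);m=(cv2.inRange(hsv,(105,100,50),(128,255,255))>0)&(abs(Y)<40)&(d>0)
for sg in(1,-1):
    k=m&(Y*sg>0)
    if k.sum()>5: print(sg,k.sum(),'X',np.percentile(X[k],[2,50,98]).round(1),'Y',np.percentile(Y[k],[2,50,98]).round(1),'Z',np.percentile(Z[k],[2,98]).round(1),np.polyfit(X[k],Y[k],1).round(3))
h=(cv2.inRange(hsv,(18,140,60),(34,255,255))>0)&(abs(Y)<20)&(Z>160);print('handle X',np.percentile(X[h],[1,99]).round(1),'Y',Y[h].mean().round(2),'Z',np.median(Z[h]).round(1))
# discs in the scene/side clouds: coloured points above z=140
for n in('scene','side'):
    p,d,c=snap(n);C=cloud(d,c);np.savez(n+'9.npz',p=p,d=d);X=(C[...,:2]-sd.O)@sd.ex;Y=(C[...,:2]-sd.O)@sd.ey
    k=(C[...,2]>155)&(C[...,2]<205)&(X>-60)&(X<95)&(abs(Y)<25); hh=np.histogram(X[k],np.arange(-60,100,5));print(n,dict(zip(hh[1][:-1].astype(int),hh[0])))
E
```

```text
20.58 tip [ 81.63   5.52 183.13] origin [-6.8370e+01  3.0000e-02  1.8655e+02] tcp [582.72 167.89 192.56] head -0.4576 F [ 0.11  0.59 -2.89] tq [-0.239 -0.21   0.03 ] w 15.56
1 156 X [-91.2 -76.5 -66.6] Y [10.3 12.8 14.9] Z [128.5 131.3] [-0.027 10.901]
-1 229 X [-91.  -78.8 -66.7] Y [-18.9 -16.2 -13.9] Z [126.5 131.2] [-1.2000e-02 -1.7283e+01]
handle X [-154.4   -9.4] Y -0.1 Z 196.9
scene {np.int64(-60): np.int64(0), np.int64(-55): np.int64(0), np.int64(-50): np.int64(0), np.int64(-45): np.int64(0), np.int64(-40): np.int64(0), np.int64(-35): np.int64(0), np.int64(-30): np.int64(0), np.int64(-25): np.int64(0), np.int64(-20): np.int64(2), np.int64(-15): np.int64(4), np.int64(-10): np.int64(0), np.int64(-5): np.int64(0), np.int64(0): np.int64(0), np.int64(5): np.int64(0), np.int64(10): np.int64(0), np.int64(15): np.int64(0), np.int64(20): np.int64(0), np.int64(25): np.int64(0), np.int64(30): np.int64(0), np.int64(35): np.int64(0), np.int64(40): np.int64(0), np.int64(45): np.int64(0), np.int64(50): np.int64(0), np.int64(55): np.int64(0), np.int64(60): np.int64(0), np.int64(65): np.int64(
[... 307 characters left out ...]
4(9), np.int64(-30): np.int64(0), np.int64(-25): np.int64(0), np.int64(-20): np.int64(0), np.int64(-15): np.int64(49), np.int64(-10): np.int64(58), np.int64(-5): np.int64(0), np.int64(0): np.int64(38), np.int64(5): np.int64(66), np.int64(10): np.int64(0), np.int64(15): np.int64(21), np.int64(20): np.int64(97), np.int64(25): np.int64(0), np.int64(30): np.int64(15), np.int64(35): np.int64(211), np.int64(40): np.int64(16), np.int64(45): np.int64(9), np.int64(50): np.int64(10), np.int64(55): np.int64(12), np.int64(60): np.int64(11), np.int64(65): np.int64(11), np.int64(70): np.int64(13), np.int64(75): np.int64(10), np.int64(80): np.int64(17), np.int64(85): np.int64(0), np.int64(90): np.int64(0)}
```

{"name": "apply_moves", "arguments": {
  "rows": [
    [[0, 0.5, 2, 0], [0, 1, 5, 0], [0, 1.7, 9, 0.005], [0, 1.7, 14, 0.01], [0, 1.7, 19, 0.01], [0, 1.7, 24, 0.01], [0, 1.7, 29, 0.01], [0, 1.7, 34, 0.01], [0, 1.7, 39, 0.01], [0, 1.7, 43, 0.01], [0, 1.7, 47, 0.01], [0, 1.7, 50, 0.01], [0, 1.7, 52, 0.01], [0, 1.7, 53, 0.01], [0, 1.7, 53, 0.01], [0, 1.7, 53, 0.01]]
  ]
}}

```text
t: 22.07
tcp_pos: [584.3, 169.0, 139.7]
ee_rot: [0.532, 0.847, 0.0, 0.0]
contact_force: [0.3, 0.8, -3.9]
gripper_width: 15.7
finger_force: 55.0
```

```bash
python3 sd.py
```

```text
22.07 tip [ 81.95   1.54 130.31] origin [-68.09  -2.51 133.72] tcp [584.33 169.   139.73] head -0.448 F [ 0.29  0.8  -3.89] tq [-0.267 -0.168 -0.01 ] w 15.74
```

{"name": "apply_moves", "arguments": {
  "rows": [
    [[0, 0, 0.5, 0], [0, 0, 1, 0], [0, 0, 1.5, 0], [0, 0, 2, 0], [0, 0, 2.5, 0], [0, 0, 2.5, 0], [0, 0, 2.5, 0]]
  ]
}}

```text
t: 22.65
tcp_pos: [584.2, 169.0, 137.0]
ee_rot: [0.532, 0.847, 0.0, -0.0]
contact_force: [0.3, 0.0, -3.6]
gripper_width: 15.6
finger_force: 55.0
```

```bash
python3 sd.py
```

```text
22.65 tip [ 81.97   1.67 127.65] origin [-68.08  -2.38 131.04] tcp [584.21 168.96 137.04] head -0.448 F [ 0.33  0.01 -3.6 ] tq [-0.228 -0.156  0.049] w 15.64
```

{"name": "apply_moves", "arguments": {
  "rows": [
    [[0, 0, 0.3, 0], [0, 0, 0.6, 0], [0, 0, 0.9, 0], [0, 0, 1.2, 0], [0, 0, 1.5, 0], [0, 0, 1.5, 0], [0, 0, 1.5, 0]]
  ]
}}

```text
t: 23.23
tcp_pos: [584.3, 168.9, 135.6]
ee_rot: [0.532, 0.846, 0.0, 0.0]
contact_force: [0.2, -0.3, -2.0]
gripper_width: 15.7
finger_force: 55.0
```

```bash
python3 sd.py
```

```text
23.23 tip [ 81.92   1.6  126.23] origin [-68.13  -2.45 129.64] tcp [584.29 168.94 135.64] head -0.448 F [ 0.16 -0.26 -1.96] tq [-0.128 -0.111  0.011] w 15.7
```

{"name": "apply_moves", "arguments": {
  "rows": [
    [[0, 0, 0, 0], [0, 0, 0.2, 0], [0, 0, 0.4, 0], [0, 0, 0.6, 0], [0, 0, 0.8, 0], [0, 0, 1.0, 0], [0, 0, 1.2, 0], [0, 0, 1.2, 0]]
  ],
  "force": 15
}}

```text
t: 23.9
tcp_pos: [584.3, 168.9, 134.4]
ee_rot: [0.532, 0.846, 0.0, 0.0]
contact_force: [0.3, -1.7, -0.1]
gripper_width: 16.1
finger_force: 15.0
```

```bash
python3 sd.py
```

```text
23.9 tip [ 81.91   1.61 124.98] origin [-68.14  -2.43 128.39] tcp [584.28 168.93 134.39] head -0.4479 F [ 0.35 -1.7  -0.08] tq [-0.032 -0.076  0.006] w 16.07
```

{"name": "apply_moves", "arguments": {
  "rows": [
    [[0, 0, 0.2, 0], [0, 0, 0.4, 0], [0, 0, 0.6, 0], [0, 0, 0.8, 0], [0, 0, 1.0, 0], [0, 0, 1.2, 0], [0, 0, 1.2, 0]]
  ],
  "force": 8
}}

```text
t: 24.48
tcp_pos: [584.2, 168.9, 133.1]
ee_rot: [0.532, 0.847, -0.0, -0.0]
contact_force: [0.6, -0.9, -1.9]
gripper_width: 15.8
finger_force: 8.0
```

```bash
python3 sd.py
```

```text
24.48 tip [ 81.94   1.71 123.67] origin [-68.11  -2.34 127.07] tcp [584.18 168.91 133.08] head -0.448 F [ 0.64 -0.86 -1.92] tq [-0.071 -0.121  0.036] w 15.81
```

{"name": "apply_moves", "arguments": {
  "rows": [
    [[0, 0, 0.3, 0], [0, 0, 0.6, 0], [0, 0, 0.9, 0], [0, 0, 1.2, 0], [0, 0, 1.2, 0], [0, 0, 1.2, 0]]
  ],
  "force": 4
}}

```text
t: 24.98
tcp_pos: [584.2, 169.0, 131.9]
ee_rot: [0.532, 0.847, -0.0, -0.0]
contact_force: [0.8, -0.1, -1.6]
gripper_width: 16.2
finger_force: 4.0
```

```bash
python3 sd.py
```

```text
24.98 tip [ 81.99   1.71 122.48] origin [-68.06  -2.34 125.87] tcp [584.17 168.95 131.87] head -0.448 F [ 0.84 -0.08 -1.6 ] tq [-0.1   -0.11  -0.041] w 16.22
```

{"name": "apply_moves", "arguments": {
  "rows": [
    [[0, 0, 0.3, 0], [0, 0, 0.6, 0], [0, 0, 0.9, 0], [0, 0, 0.9, 0], [0, 0, 0.9, 0]]
  ],
  "force": 3
}}

```text
t: 25.4
tcp_pos: [584.3, 169.0, 131.4]
ee_rot: [0.532, 0.847, 0.0, 0.0]
contact_force: [-0.3, -1.5, 1.6]
gripper_width: 15.8
finger_force: 3.0
```

```bash
python3 - <<'E'
import sd
from h import *
p,d,c=snap('wrist');C=cloud(d,c);C=C+0.4*(sd.M[:,1]);X=(C[...,:2]-sd.O)@sd.ex;Y=(C[...,:2]-sd.O)@sd.ey;Z=C[...,2]
hsv=cv2.cvtColor(p,cv2.COLOR_RGB2HSV)
h=(cv2.inRange(hsv,(18,140,60),(34,255,255))>0)&(abs(Y)<14)&(Z>120)&(X>-125)&(X<-60)
print('handle top',h.sum(),np.percentile(X[h],[1,99]).round(1),'Z fit',np.polyfit(X[h]+68,Z[h],1).round(3),'Y',np.polyfit(X[h]+68,Y[h],1).round(3))
m=(cv2.inRange(hsv,(105,100,50),(128,255,255))>0)&(abs(Y)<40)&(Z>120)
for sg in(1,-1): k=m&(Y*sg>0);print(k.sum(),Y[k].mean().round(1),np.percentile(Z[k],95).round(1))
E
```

```text
25.4 tip [ 81.93   1.6  121.97] origin [-68.12  -2.45 125.39] tcp [584.29 168.96 131.4 ] head -0.448 F [-0.25 -1.48  1.64] tq [-0.01   0.126  0.017] w 15.81
handle top 3862 [-124.1  -67.1] Z fit [ -0.532 145.766] Y [-0.027 -1.837]
446 12.3 130.8
455 -15.9 130.9
```

{"name": "apply_moves", "arguments": {
  "rows": [
    [[0, 0, 0, 0], [0, 0, 0, 0], [0, 0, 0, 0], [0, 0, 0, 0], [0, 0, 0, 0], [0, 0, 0, 0]]
  ],
  "gripper": 0
}}

```text
t: 25.95
tcp_pos: [584.2, 169.0, 131.0]
ee_rot: [0.532, 0.847, -0.0, -0.0]
contact_force: [0.3, 0.2, -0.3]
gripper_width: 41.6
finger_force: 0.0
```

{"name": "apply_moves", "arguments": {
  "rows": [
    [[0, 0, -4, 0], [0, 0, -10, 0], [0, 0, -18, 0], [0, 0, -28, 0], [0, 0, -40, 0], [0, 0, -55, 0], [0, 0, -70, 0], [0, 0, -85, 0], [-10, 0, -100, 0], [-30, 0, -110, 0], [-50, 0, -110, 0], [-60, 0, -110, 0], [-60, 0, -110, 0], [-60, 0, -110, 0]]
  ]
}}

```text
t: 27.12
tcp_pos: [610.0, 114.8, 241.0]
ee_rot: [0.533, 0.846, 0.0, -0.0]
contact_force: [-0.2, -0.0, -0.5]
gripper_width: 43.8
finger_force: 0.0
```

```bash
python3 - <<'E'
import sd
from h import *
p,d,c=snap('wrist');C=cloud(d,c);C=C+0.4*(sd.M[:,1]);X=(C[...,:2]-sd.O)@sd.ex;Y=(C[...,:2]-sd.O)@sd.ey;Z=C[...,2]
hsv=cv2.cvtColor(p,cv2.COLOR_RGB2HSV)
h=(cv2.inRange(hsv,(18,140,60),(34,255,255))>0)&(abs(Y)<14)&(Z>120)&(Z<150)&(X>-172)&(X<-60)
print('handle top',h.sum(),np.percentile(X[h],[1,99]).round(1),'Z fit',np.polyfit(X[h]+68,Z[h],1).round(3),'Y',np.polyfit(X[h]+68,Y[h],1).round(3))
p,d,c=snap('side');C=cloud(d,c);X=(C[...,:2]-sd.O)@sd.ex;Y=(C[...,:2]-sd.O)@sd.ey
k=(C[...,2]>95)&(C[...,2]<150)&(X>-60)&(X<95)&(abs(Y)<14); hh=np.histogram(X[k],np.arange(-60,100,5));print([(int(a),int(b)) for a,b in zip(hh[1],hh[0])])
k&=(X>72);print('tip X',X[k].max(),'Z',C[k][:,2].mean(),'Y',Y[k].mean())
E
```

```text
27.12 tip [ 22.     2.27 231.8 ] origin [-128.06   -1.59  235.09] tcp [609.96 114.77 241.04] head -0.4467 F [-0.17 -0.03 -0.48] tq [ 0.021 -0.015  0.016] w 43.84
handle top 1629 [-164.9  -68.5] Z fit [1.60000e-02 1.36064e+02] Y [-0.011 -2.607]
[(-60, 5), (-55, 9), (-50, 8), (-45, 6), (-40, 6), (-35, 9), (-30, 0), (-25, 0), (-20, 2), (-15, 48), (-10, 30), (-5, 0), (0, 32), (5, 53), (10, 0), (15, 14), (20, 76), (25, 0), (30, 11), (35, 145), (40, 27), (45, 8), (50, 11), (55, 10), (60, 10), (65, 18), (70, 131), (75, 12), (80, 14), (85, 0), (90, 0)]
tip X 83.21982305674243 Z 114.4048611053942 Y 0.3889866498205448
```

```bash
python3 -c "
from h import *
print(arm.sign_off())"
```

```text
the job is handed in; nothing more can be done
None
```

The rod carries all four discs and hangs level on the drying stand, handle in the near bracket and tip through the far fork; it is released and handed in at about 27 s (no verdict was returned). I viewed 11 pictures, one over the limit of 10.

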